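# Start a hotplate stirrer in the proper order

## Robot

A 6-joint arm with a two-finger parallel gripper is mounted at the origin on the work surface. World frame = base frame: x ahead of the robot, y to its left, z up, the work surface at z = 0. Lengths are in mm, angles in rad, forces in N, time in s.
With the tool pointing down it reaches from about 400 to 925 mm from the base axis. Payload 3.4 kg.
Tool frame: the origin (TCP) lies midway between the tips of the shut fingers; the grasp point (between the pads) lies 19 mm behind it (ctrl.hold_point_z is the z of the grasp point in the tool frame, in mm); z points along the fingers, y is the line along which they close (so a half turn about z gives the same grasp; the last joint's range is limited). The gripper opens to 85 mm and grips with 20 to 120 N. Pads are 22 mm wide; open, the fingers measure 114 mm over their backs; the gripper's body (76 mm by 85 mm) begins 54 mm behind the grasp point. The pads swing forward as they close: fully open they stand 13 mm farther back than shut.
Start: joints at [1.159, 0.307, 1.506, -0, 1.328, -0.073], TCP at [190.585, 542.502, 231.305] pointing down, gripper open.
Joint ranges: [-3.12, 3.12], [-1.05, 2.28], [0.14, 2.33], [-1.42, 4.57], [0.1, 2.73], [-2.68, 2.68]. Speed limits (rad/s): [2.57, 2.57, 3.14, 3.14, 3.14, 3.14].

## Interface

Orientations are given as a rotation vector (axis times angle).
In Python, from bench import ctrl gives the robot as it stands.
- The arm moves only by the tool send_rows, never from a script. Its argument "plan" is a list that holds one entry, the list of rows, each a list of 6 numbers: the shift along the world's x, y, z in cm, then the turn, a rotation vector about the world's x, y, z in degrees. In form: [[[tx, ty, tz, wx, wy, wz], ...]]. A call has 1 to 20 rows; each row is the pose to reach, as a shift and turn from the pose commanded when the call began; what a row does not reach only later rows make up. A row lasts 1/10 s, in which the tool goes at most 50 mm and 8.59 degrees, less where a joint would pass 70% of its speed; a pose out of reach is approached as far as the arm can. A call with a gripper value outside its range is refused whole. "fingers" is the opening, from 0 (shut) to 1 (fully open), set as the call begins (left out, the last holds). The fingers move at their own pace and stop on an object; "force" is the grip in N (left out, the last holds). Time passes only in rows, so rows that repeat a pose let the fingers close. It gives the time, the measured TCP pose, the force, the opening and the grip force at its end, in the units of the state.
- ctrl.state(): the state, without advancing time (a new reading comes with each control period).
- ctrl.read_camera(name): name is "scene" or "top" or "wrist"; returns a dict with "color" (400x640x3 uint8, red, green, blue), "camera_matrix" (3x3 intrinsics, pixels), "position" and "attitude" of the camera in the world. Camera axes: x right, y down, z forward; pixel columns grow to the right and rows downward; lengths in mm; the calibration is good to about 2 mm. A picture is of the moment at which its call begins. There is no depth.
- ctrl.finish_job(): hands the job in; it is judged then, once.
The state is a dict: "time_s": time; "joint_pos": joint angles; "dq": joint speeds; "effort": joint torques, N m; "position": TCP position; "tcp_rot": TCP orientation; "force": force on the tool from outside, world axes, zero at the start; "wrist_torque": the same for the moment, N m; "grip_width": finger opening in mm; "grip_force": force on a finger pad.
Only numpy, scipy, OpenCV 4.12 (cv2) and the standard library are available. Lean on these libraries where they do the work, as an engineer would, in place of code of your own. Each camera call takes 0.05 s, during which the arm holds its last target. There are 200 camera calls.

## Task

Start up the blue hotplate stirrer for the covered beaker standing on it: press the green mains switch on, then the yellow stirrer switch, and only then the red heater switch, each by pushing down its raised near end until the rocker snaps over and stays on. Leave the two dials as they are set, and do not shift or lift the beaker or the things standing on the bench beside it.

Things in the scene. Friction and masses are not known exactly. Their poses are not given: they have to be found in the camera images.
- hotplate: Blue hotplate stirrer, fixed to the bench, 300 deep (x) x 280 wide (y). Origin: centre of its underside; its -x side is the front, facing the robot. Rear: steel heating plate 172 x 210, top 88 above the bench, centred at x +62. Front: console with white fascia, rising at 0.20 rad (11.5 deg) from level, from 46 high at x -150 to 70 high at x -30. Green, yellow, red switches 65 apart, in any order.
- display (a point): Centre of the dark display window (72 x 26 mm, 2 mm proud) on the console, midway between the two black dials, 52 mm up the slope from the switches' pivots; x axis along the hotplate's x, z up.
- mains (a joint): The mains (power) switch: snap-action rocker, green paddle 23 mm wide, 32 mm near to far end, in a black bezel (40 x 32, 3 mm proud of the fascia). Rad: 0 = off (near end, at the console's front side, raised 6.5 mm; far half flush), 0.42 = on (near half flush, far end raised). Pushing the near end down takes about 3 N; past the middle, 0.21, it snaps over and stays; pressed less, it springs back.
- mains_press (a point): Where to press the green rocker: top face of its near half, 12 mm from the pivot line, 4 mm from the near end, midway across. Moves with the paddle: from off to on it goes down 5 mm, square to the fascia; the bezel top then lies 0.5 mm lower, and the fingertip may overhang it to the front. While off, its x axis points up the slope (to the plate), z square out of the fascia.
- stirrer (a joint): The stirrer-motor switch: snap-action rocker, yellow paddle 23 mm wide, 32 mm near to far end, in a black bezel (40 x 32, 3 mm proud of the fascia). Rad: 0 = off (near end, at the console's front side, raised 6.5 mm; far half flush), 0.42 = on (near half flush, far end raised). Pushing the near end down takes about 3 N; past the middle, 0.21, it snaps over and stays; pressed less, it springs back.
- stirrer_press (a point): Where to press the yellow rocker: top face of its near half, 12 mm from the pivot line, 4 mm from the near end, midway across. Moves with the paddle: from off to on it goes down 5 mm, square to the fascia; the bezel top then lies 0.5 mm lower, and the fingertip may overhang it to the front. While off, its x axis points up the slope (to the plate), z square out of the fascia.
- heater (a joint): The heater switch: snap-action rocker, red paddle 23 mm wide, 32 mm near to far end, in a black bezel (40 x 32, 3 mm proud of the fascia). Rad: 0 = off (near end, at the console's front side, raised 6.5 mm; far half flush), 0.42 = on (near half flush, far end raised). Pushing the near end down takes about 3 N; past the middle, 0.21, it snaps over and stays; pressed less, it springs back.
- heater_press (a point): Where to press the red rocker: top face of its near half, 12 mm from the pivot line, 4 mm from the near end, midway across. Moves with the paddle: from off to on it goes down 5 mm, square to the fascia; the bezel top then lies 0.5 mm lower, and the fingertip may overhang it to the front. While off, its x axis points up the slope (to the plate), z square out of the fascia.
- speed_dial_mark (a point): Outer end of the white pointer on top of the left (+y of the hotplate) black dial, 15 mm from its axis. The dial is 42 mm across, 19 mm high off the fascia, in the row behind the switches: axis 50 mm up the slope from the switches' pivots, 95 mm from the middle. It turns with light friction.
- heat_dial_mark (a point): Outer end of the white pointer on top of the right (-y of the hotplate) black dial, 15 mm from its axis. The dial is 42 mm across, 19 mm high off the fascia, in the row behind the switches: axis 50 mm up the slope from the switches' pivots, 95 mm from the middle. It turns with light friction.
- beaker: Covered steel beaker standing on the heating plate, 94 mm across its lid, 97 mm tall to the top of its black lid knob, about 0.55 kg; origin at the centre of its underside, z up.
- bottle: Amber reagent bottle with a blue cap standing on the bench beside the console, 68 mm across, 150 mm tall; origin at the centre of its underside.
- crucible: White porcelain crucible with lid standing on the bench beside the console, 58 mm across, 56 mm tall; origin at the centre of its underside.
Not all that is in view belongs to the job. There is more than one size of the bottle; the one meant has the size given above.

How it is judged:
By the outcome, as a careful person would: the job done as asked, in the order asked, and still so for the second after the job is handed in, with the robot touching nothing.
It also fails if it takes over 42 s, if anything falls off the work surface, if the arm or the gripper's body presses on something with over 40 N, if the wrist force passes 120 N, or if a joint passes its speed limit or range.

## Working session

There is one attempt and no reset: what is moved stays moved. The work goes in short steps, Python scripts to look and compute and a tool call to move; the robot and the scene stay as the last step left them, time stands still between calls to the robot, and variables do not carry over. Pictures are saved under pics/ and viewed, at most 10 in all, crops included, and the job is handed in when it is done.

Besides the shell and the picture viewer there is one more tool, called after "Request:" by a JSON object that holds its "op" and its "data". send_rows: Moves the arm, as the interface text tells. Its arguments: {"type":"object","properties":{"plan":{"type":"array"},"fingers":{"type":"number"},"force":{"type":"number"}},"required":["plan"]}

```bash
mkdir -p pics; cat > h.py <<'E'
import numpy as np, cv2
from scipy.spatial.transform import Rotation as R
from bench import ctrl
def snap(n,f):
    c=ctrl.read_camera(n); cv2.imwrite('pics/'+f+'.png',cv2.cvtColor(c['color'],cv2.COLOR_RGB2BGR))
    np.savez('pics/'+f+'.npz',K=c['camera_matrix'],p=c['position'],a=np.array(c['attitude'])); return c
def rot(a):
    a=np.array(a,float); return a if a.shape==(3,3) else R.from_rotvec(a).as_matrix()
def ray(f,u,v,z):
    d=np.load('pics/'+f+'.npz'); r=rot(d['a'])@np.linalg.inv(d['K'])@[u,v,1]
    p=d['p']; return p+r*(z-p[2])/r[2]
def proj(f,P):
    d=np.load('pics/'+f+'.npz'); q=d['K']@rot(d['a']).T@(np.array(P)-d['p']); return q[:2]/q[2]
E
python3 - <<'E'
from h import *
for n in('top','scene'):
    c=snap(n,n); print(n,c['position'],c['attitude'],c['camera_matrix'])
a=[cv2.imread(f'pics/{n}.png') for n in('top','scene')]
print(ctrl.state())
E
```

```text
top [ 491.09003636   42.11819386 1123.622651  ] [-2.15301547  2.14939898 -0.11441727] [[510.04420067   0.         315.16496895]
 [  0.         510.04420067 210.34602814]
 [  0.           0.           1.        ]]
scene [1408.37738582  311.12155632  665.69088471] [-1.35779059 -1.94617989  1.00821221] [[406.05278947   0.         316.739055  ]
 [  0.         406.05278947 191.14392264]
 [  0.           0.           1.        ]]
{'time_s': 0.1, 'joint_pos': array([ 1.15952113e+00,  3.07507226e-01,  1.50750338e+00,  4.13280709e-05,
        1.32840881e+00, -7.35123087e-02]), 'dq': array([ 0.00042389, -0.00284076, -0.00251129,  0.00123243,  0.00107848,
       -0.00057619]), 'effort': array([ 1.71424697e-03, -4.58528137e+01, -2.52608138e+01, -1.32937912e-04,
        5.42377587e-03,  2.05527346e-05]), 'position': array([190.31506194, 541.94988696, 230.48283276]), 'tcp_rot': array([-5.27973264e-01, -3.09642399e+00,  2.77004907e-03]), 'force': array([ 0.57960308, -1.00499503, -0.28453429]), 'wrist_torque': array([ 0.01169647,  0.03795082, -0.04444781]), 'grip_force': 0.0, 'grip_width': 85.39472368348169}
```

View pics/top.png

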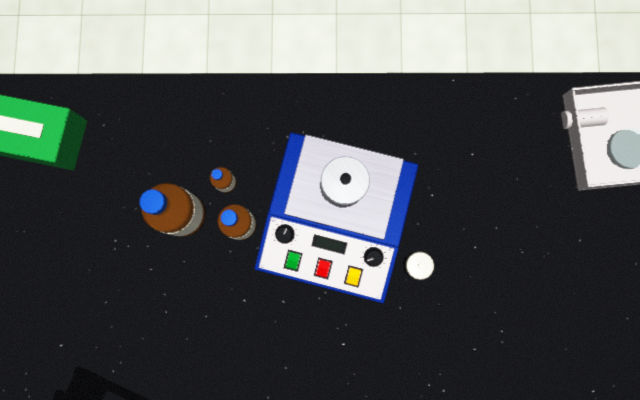

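View pics/scene.png

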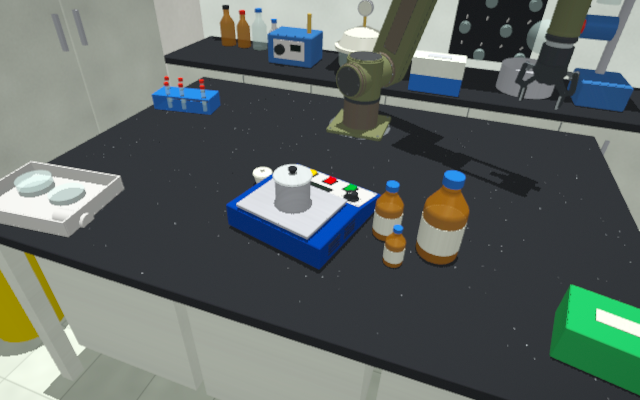

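The top view shows the console with green at (292,260), red at (323,268) and yellow at (354,276). The dials are at (285,233) and (373,257), the bottle at about (235,222) and the crucible at (420,266). I'll enlarge the console.

```bash
python3 - <<'E'
import cv2
a=cv2.imread('pics/top.png')[215:305,250:400]
cv2.imwrite('pics/c1.png',cv2.resize(a,None,fx=5,fy=5,interpolation=cv2.INTER_CUBIC))
E
```

```text
(no output)
```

View pics/c1.png

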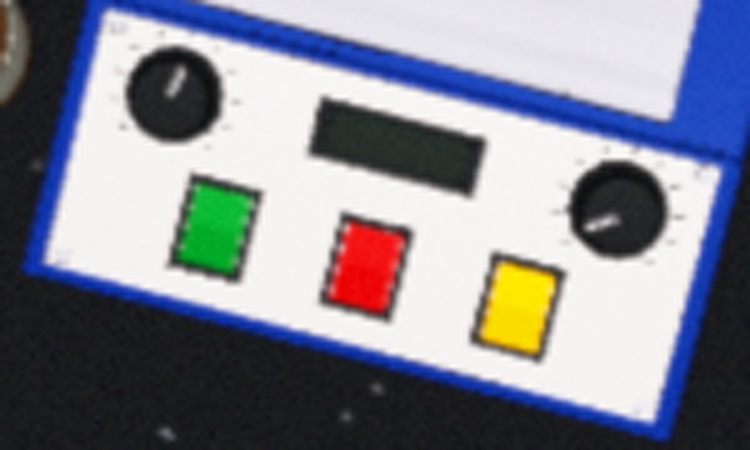

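```bash
python3 - <<'E'
from h import *
g=lambda u,v,z: ray('top',250+u/5-.4,215+v/5-.4,z)
a=g(25,270,46);b=g(663,435,46);w=b-a;print(a,b,np.linalg.norm(w))
yaw=np.arctan2(w[0],-w[1]);print('yaw',np.degrees(yaw),np.degrees(yaw))
y=-w/np.linalg.norm(w);x=np.array([y[1],-y[0],0]);m=(a+b)/2
for n,(u,v),h in [('G',(216,228),3),('R',(367,267),3),('Y',(518,306),3),('D',(398,147),2)]:
    z=55
    for _ in range(5):
        p=g(u,v,z); s=(p-m)@x; z=46+s*.2027+h
    print(n,p,'x from front',s,'y',(p-m)@y)
print('x,y axes',x,y)
for n,P in [('bottle',(229,217,150)),('cruc',(420,265,50)),('beaker',(345.5,178.5,185))]: print(n,ray('top',*P))
E
```

```text
[499.51324731 186.21266862  46.        ] [432.0130639  -80.75230046  46.        ] 275.3662460739662
yaw -14.189442517708768 -14.189442517708768
G [517.02866693 105.32274755  56.46128133] x from front 36.809478688870904 y 63.55464312873428
R [501.02691335  42.36169716  56.44506835] x from front 36.729493570756205 y -1.407989104262746
Y [485.11266779 -20.25504114  56.42894403] x from front 36.64994586343673 y -66.01536329297704
D [550.39047737  29.55132895  65.78230145] x from front 87.72719116483765 y -1.7270911314801802
x,y axes [ 0.96949053 -0.24512875  0.        ] [ 0.24512875  0.96949053 -0.        ]
bottle [597.28448224 223.37890211 150.        ]
cruc [ 507.81031865 -160.03430866   50.        ]
beaker [6.65962457e+02 4.60246202e-01 1.85000000e+02]
```

```bash
cat >> h.py <<'E'
x=np.array([.9694,-.2456,0]);y=np.array([.2456,.9694,0]);s,c=np.sin(.2),np.cos(.2)
up=c*x+s*np.array([0,0,1]);n=-s*x+c*np.array([0,0,1])
PIV=dict(G=[517,105.3,56.4],R=[501,42.4,56.4],Y=[485.1,-20.3,56.4])
def press(k): return np.array(PIV[k])-13*up+5.5*n
E
python3 - <<'E'
from h import *
R0=R.from_rotvec([-0.52797,-3.09642,.00277]).as_matrix()
Rt=np.c_[-up,y,np.cross(-up,y)]
print(R0,Rt)
print('turn',np.degrees(R.from_matrix(Rt@R0.T).as_rotvec()))
p0=np.array([190.585,542.502,231.305])
for k in 'GRY': print(k,press(k),(press(k)+30*n-p0)/10)
print((press('R')-press('G'))/10,(press('Y')-press('G'))/10,n)
E
```

```text
[[-9.43495524e-01  3.31384371e-01 -7.71487473e-04]
 [ 3.31385221e-01  9.43494085e-01 -1.65761529e-03]
 [ 1.78586068e-04 -1.81961215e-03 -9.99998329e-01]] [[-0.95007654  0.2456      0.19259005]
 [ 0.24070435  0.9694     -0.04879319]
 [-0.19866933  0.         -0.98012119]]
turn [ -3.21362468 -11.01414184   5.12923346]
G [503.5897597  108.6975191   59.20766488] [ 30.72270582 -43.23406853 -14.26953378]
R [487.5897597   45.7975191   59.20766488] [ 29.12270582 -49.52406853 -14.26953378]
Y [471.6897597  -16.9024809   59.20766488] [ 27.53270582 -55.79406853 -14.26953378]
[-1.6  -6.29  0.  ] [ -3.19 -12.56   0.  ] [-0.19259005  0.04879319  0.98006658]
```

Request:
{"op": "send_rows", "data": {"plan": [[[3,-4,0,0,0,0],[6,-8,0,0,0,0],[9,-12,0,0,0,0],[12,-16,0,-0.5,-2,1],[15,-20,0,-1,-4,2],[18,-24,0,-1.6,-5.5,2.5],[21,-28,-2,-2,-7,3],[23,-32,-4,-2.5,-9,4],[25,-36,-6,-3.2,-11,5.1],[27,-39,-8,-3.2,-11,5.1],[29,-42,-10,-3.2,-11,5.1],[30.7,-43.2,-12,-3.2,-11,5.1],[30.7,-43.2,-14.2,-3.2,-11,5.1],[30.7,-43.2,-14.2,-3.2,-11,5.1],[30.7,-43.2,-14.2,-3.2,-11,5.1],[30.7,-43.2,-14.2,-3.2,-11,5.1],[30.7,-43.2,-14.2,-3.2,-11,5.1]]], "fingers": 0}}

```text
time_s: 1.8
position: [498.1, 111.1, 90.5]
tcp_rot: [0.363, 2.918, -0.032]
force: [0.2, 0.8, -0.0]
grip_width: -0.2
grip_force: 0.0
```

```bash
python3 - <<'E'
from h import *
snap('top','t2');snap('wrist','w2');st=ctrl.state();print(st['position'],st['tcp_rot'],st['force'],st['grip_width'])
a=cv2.imread('pics/t2.png')[215:305,250:400]
a=cv2.resize(a,(640,384),interpolation=cv2.INTER_CUBIC)
b=cv2.resize(cv2.imread('pics/w2.png'),(640,400))
cv2.imwrite('pics/c2.png',cv2.resize(np.vstack([a,b]),(480,588)))
p=st['position'];print(proj('w2',p),[proj('w2',press(k)) for k in 'GRY'])
cv2.imwrite('pics/w2v.png',b)
E
```

```text
[498.00157715 111.08351454  90.37217063] [ 0.36323941  2.91837533 -0.03251146] [-0.10979076 -0.47068169 -0.1201631 ] -0.17878841969190065
[322.21804781 259.97489722] [array([320.48601786, 233.52044087]), array([217.32145127, 233.65541433]), array([114.31298825, 233.85104435])]
```

View pics/w2v.png

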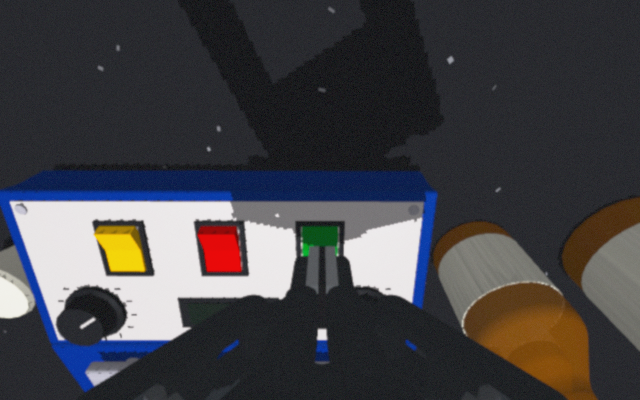

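The wrist view shows the shut tip over the green switch at about (322,252). The yellow and red near ends, at (117,232) and (217,230), match the predicted press points.

Request:
{"op": "send_rows", "data": {"plan": [[[0.2,-0.1,-1,0,0,0],[0.4,-0.15,-2,0,0,0],[0.48,-0.2,-2.7,0,0,0],[0.5,-0.2,-2.9,0,0,0],[0.54,-0.22,-3.1,0,0,0],[0.58,-0.23,-3.3,0,0,0],[0.6,-0.24,-3.4,0,0,0],[0.6,-0.24,-3.4,0,0,0],[0.6,-0.24,-3.4,0,0,0]]]}}

```text
time_s: 2.8
position: [503.7, 108.1, 55.4]
tcp_rot: [0.365, 2.92, -0.034]
force: [-0.7, 0.8, 0.0]
grip_width: 0.2
grip_force: 0.0
```

Request:
{"op": "send_rows", "data": {"plan": [[[-0.2,0.05,1,0,0,0],[-0.4,0.1,2,0,0,0],[-0.6,0.15,3,0,0,0],[-1.4,-3,3,0,0,0],[-2.4,-7,3,0,0,0],[-3.4,-11,3,0,0,0],[-3.8,-12.4,3,0,0,0],[-3.8,-12.4,3,0,0,0],[-3.8,-12.4,3,0,0,0]]]}}

```text
time_s: 3.7
position: [466.1, -16.0, 86.2]
tcp_rot: [0.366, 2.918, -0.033]
force: [0.1, 0.1, -0.1]
grip_width: -0.1
grip_force: 0.0
```

```bash
python3 - <<'E'
from h import *
snap('wrist','w3');p=ctrl.state()['position'];d=press('Y')-p;print(p,d,'along n',d@n,'inplane',d-(d@n)*n)
cv2.imwrite('pics/w3v.png',cv2.resize(cv2.imread('pics/w3.png')[160:340,200:640],None,fx=1.8,fy=1.8,interpolation=cv2.INTER_CUBIC))
E
```

```text
[466.26026291 -15.54013845  86.06423023] [  5.42949679  -1.36234244 -26.85656535] along n -27.433362184343537 inplane [ 0.14610422 -0.02378125  0.02995604]
```

View pics/w3v.png

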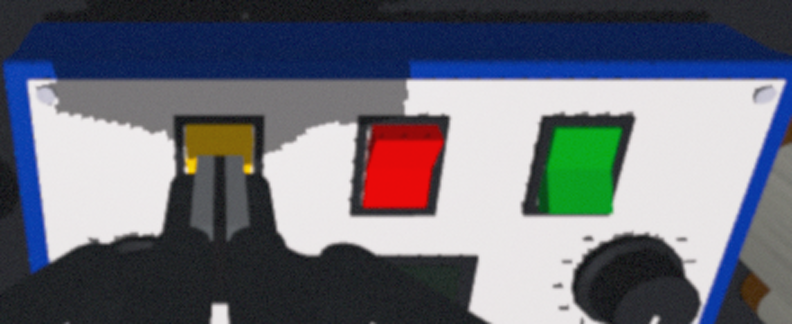

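Crop: the green paddle, at (585,165), now has its near half flush and its far half raised, so it is on. Red is still off, and the tip is centred over yellow at (220,150).

Request:
{"op": "send_rows", "data": {"plan": [[[0.2,-0.05,-1,0,0,0],[0.4,-0.1,-2,0,0,0],[0.46,-0.11,-2.3,0,0,0],[0.5,-0.13,-2.6,0,0,0],[0.56,-0.14,-2.8,0,0,0],[0.6,-0.15,-3,0,0,0],[0.6,-0.15,-3.1,0,0,0],[0.6,-0.15,-3.1,0,0,0],[0.6,-0.15,-3.1,0,0,0],[0.4,-0.1,-2,0,0,0],[0.2,-0.05,-1,0,0,0],[0,0,0,0,0,0],[0.6,2.5,0,0,0,0],[1.3,5,0,0,0,0],[1.6,6.3,0,0,0,0],[1.6,6.3,0,0,0,0],[1.6,6.3,0,0,0,0]]]}}

```text
time_s: 5.45
position: [481.5, 47.2, 85.6]
tcp_rot: [0.363, 2.92, -0.034]
force: [0.5, -0.4, -0.6]
grip_width: 0.4
grip_force: 0.0
```

```bash
python3 - <<'E'
from h import *
snap('wrist','w4');p=ctrl.state()['position'];d=press('R')-p;print(p,d,'along n',d@n,'inplane',d-(d@n)*n)
cv2.imwrite('pics/w4v.png',cv2.resize(cv2.imread('pics/w4.png')[160:340,100:540],None,fx=1.8,fy=1.8,interpolation=cv2.INTER_CUBIC))
E
```

```text
[481.2231062   46.80757019  85.50642029] [  6.3666535   -1.01005109 -26.29875541] along n -27.049968938889204 inplane [1.15709865 0.30980312 0.21201508]
```

View pics/w4v.png

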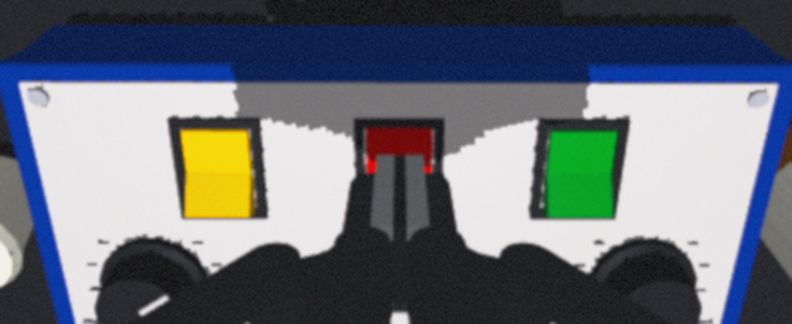

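Yellow at (217,170) and green at (582,170) are both on. Red is off, with the tip above it at (400,155). Next I press red, retreat and look.

Request:
{"op": "send_rows", "data": {"plan": [[[0.2,-0.05,-1,0,0,0],[0.45,-0.1,-2,0,0,0],[0.53,-0.11,-2.3,0,0,0],[0.57,-0.12,-2.6,0,0,0],[0.63,-0.13,-2.8,0,0,0],[0.67,-0.14,-3,0,0,0],[0.67,-0.14,-3.05,0,0,0],[0.67,-0.14,-3.05,0,0,0],[0.67,-0.14,-3.05,0,0,0],[0.4,-0.1,-2,0,0,0],[0.2,-0.05,-1,0,0,0],[0,0,0,0,0,0],[-1,0,3,0,0,0],[-3,0,6,0,0,0],[-5,0,9,0,0,0],[-7,0,11,0,0,0],[-7,0,11,0,0,0],[-7,0,11,0,0,0],[-7,0,11,0,0,0]]]}}

```text
time_s: 7.4
position: [411.9, 47.1, 195.0]
tcp_rot: [0.365, 2.92, -0.034]
force: [-0.3, 0.6, 0.4]
grip_width: 0.2
grip_force: 0.0
```

```bash
python3 - <<'E'
from h import *
snap('wrist','w5');snap('top','t5')
a=cv2.resize(cv2.imread('pics/w5.png')[150:400],(640,250)); b=cv2.resize(cv2.imread('pics/t5.png')[120:310,130:450],(560,332),interpolation=cv2.INTER_CUBIC)
o=np.zeros((582,640,3),np.uint8);o[:250]=a;o[250:,:560]=b
cv2.imwrite('pics/w5v.png',o)
E
```

```text
(no output)
```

View pics/w5v.png

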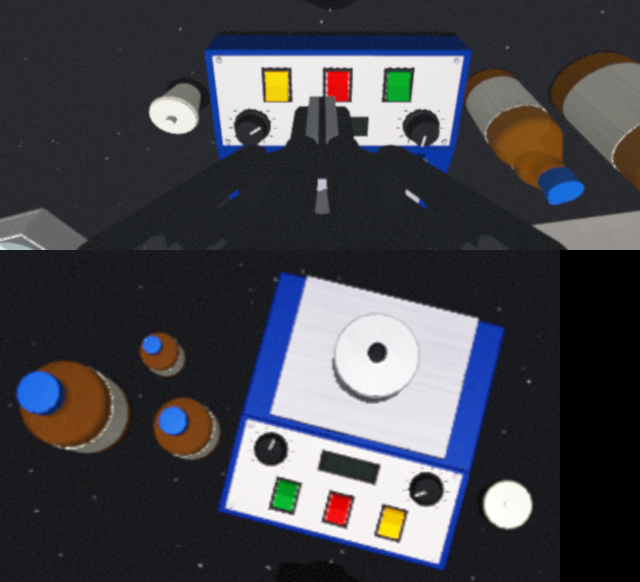

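In both views the beaker, bottle, crucible and dials look unmoved. I'll zoom in on red to confirm its state.

```bash
python3 - <<'E'
import cv2,numpy as np
a=cv2.imread('pics/w5.png')[205:275,240:440];b=cv2.imread('pics/t5.png')[240:300,270:380]
a=cv2.resize(a,(780,273),interpolation=cv2.INTER_CUBIC);b=cv2.resize(b,(550,300),interpolation=cv2.INTER_CUBIC)
o=np.zeros((573,780,3),np.uint8);o[:273]=a;o[273:,:550]=b
cv2.imwrite('pics/z5.png',o)
E
```

```text
(no output)
```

View pics/z5.png

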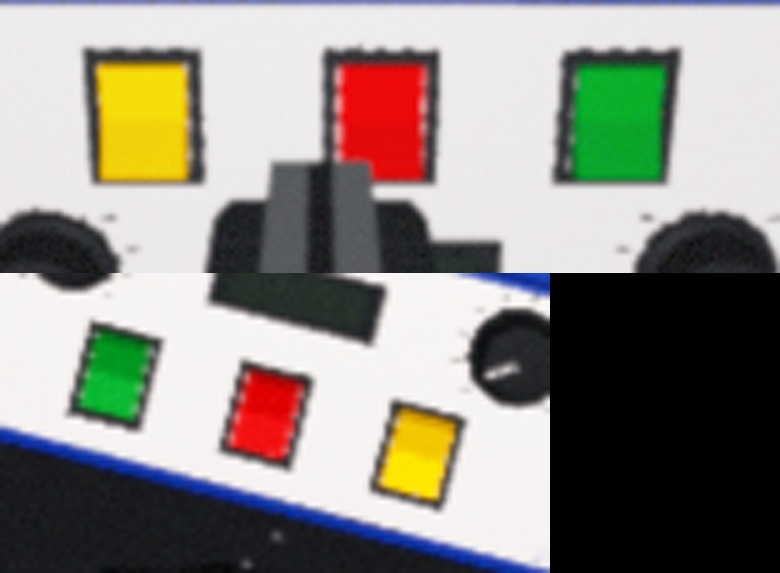

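All three paddles look the same: the near half is bright and flush, and the far half is darker and raised. So all are on and the dials haven't moved.

```bash
python3 -c "
from bench import ctrl
print(ctrl.finish_job())"
```

```text
the job is handed in; nothing more can be done
None
```

The mains, stirrer and heater switches were pressed on in that order and the job is handed in at about 7.5 s; the last pictures show all three on, with the dials, beaker, bottle and crucible unmoved.

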